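Sweep the flask stoppers off the board into the catch tray

TASK

With the fingertips, sweep the three black plastic flask stoppers along the raised white board and off its open end, so that all three drop into the steel catch tray standing there. Only push them: do not pick up or lift a stopper. Leave the two dropper bottles and the small jar on the board standing where they are.

Things in the scene. Friction and masses are not known exactly. Their poses are not given: they have to be found in the camera images.
- board: Raised white work board, fixed: 240 mm along its x, 280 mm along its y. Origin on the bench under its centre; its flat top is 45 mm above the bench. A steel rail 6 mm thick, 8 mm higher than the top, runs along each of its two 280 mm edges (at x = +-117 mm). Its two 240 mm ends (y = +-140 mm) have no rail: one end has the open tray, the other the lidded tub.
- tray: Open steel catch tray, fixed, standing on the bench against one end of the board (either end of the board: it changes) with its axes along the board's: 220 mm along x, 130 mm along y, 42 mm high, walls and floor 4 mm. Origin on the bench under its centre, 208 mm along the board's y from the board's centre, so that its wall starts 3 mm past the board's end and its rim is 3 mm lower than the board's top.
- tub: Clear plastic tub with a grey lid, closed and fixed, at the other end of the board: 220 x 130 mm, 64 mm high (19 mm above the board's top). Origin on the bench under its centre, 208 mm along the board's y from the board's centre. Not the place for the stoppers.
- stopper0: Black plastic flask stopper standing upside down on the board, on its hexagonal head: head 28 mm across flats (32 mm across corners) and 10 mm tall, with a tapering round plug 20 to 17 mm across and 14 mm long above it; 24 mm tall in all, about 20 g, loose. Origin at its middle (12 mm above its underside), z along its axis. Stands 55 to 80 mm from the board's middle line (which runs along its y).
- stopper1: Black plastic flask stopper standing upside down on the board, on its hexagonal head: head 28 mm across flats (32 mm across corners) and 10 mm tall, with a tapering round plug 20 to 17 mm across and 14 mm long above it; 24 mm tall in all, about 20 g, loose. Origin at its middle (12 mm above its underside), z along its axis. Stands 55 to 80 mm from the board's middle line (which runs along its y).
- stopper2: Black plastic flask stopper standing upside down on the board, on its hexagonal head: head 28 mm across flats (32 mm across corners) and 10 mm tall, with a tapering round plug 20 to 17 mm across and 14 mm long above it; 24 mm tall in all, about 20 g, loose. Origin at its middle (12 mm above its underside), z along its axis. Stands 55 to 80 mm from the board's middle line (which runs along its y).
- dropper0: Small amber dropper bottle with a red bulb, standing loose on the board near its middle line among the stoppers: 30 mm across, 72 mm tall. Origin at the centre of its underside, z up. To be left alone.
- dropper1: Small amber dropper bottle with a red bulb, standing loose on the board near its middle line among the stoppers: 30 mm across, 72 mm tall. Origin at the centre of its underside, z up. To be left alone.
- small_jar: Small glass jar with a white lid, standing loose on the board near its centre: 34 mm across, 40 mm tall. Origin at the centre of its underside, z up. To be left alone.
There are look-alikes about, which are no part of the job. Leave any green or orange look-alike of the stopper0 alone.

How it is judged (in metres and radians):
At the end, for the whole second after the job is handed in: All three stoppers lie at rest inside the open steel tray (middle of each within its inner walls and below 45 mm above the bench), and both dropper bottles and the small jar still stand upright within 20 mm of where they were (x of stopper0 in the frame of tray between -0.106 and 0.106 m and y of stopper0 in the frame of tray between -0.061 and 0.061 m and z of each of stopper0, stopper1, stopper2 in the frame of tray below 0.045 m and linear speed of each of stopper0, stopper1, stopper2 below 0.02 m/s and x of stopper1 in the frame of tray between -0.106 and 0.106 m and y of stopper1 in the frame of tray between -0.061 and 0.061 m and x of stopper2 in the frame of tray between -0.106 and 0.106 m and y of stopper2 in the frame of tray between -0.061 and 0.061 m and distance of each of dropper0, dropper1, small_jar from where it was at the start of the episode below 0.02 m and angle between each of dropper0, dropper1, small_jar's own z axis and vertical below 0.3 rad); the robot touches nothing.
It fails at once if a stopper is lifted clear of the board (its middle more than 15 mm higher than when it stands on the board) (height (world z) of any of stopper0, stopper1, stopper2 above 0.072 m).
It fails at once if a dropper bottle or the small jar is shifted by more than 20 mm or tipped (distance of any of dropper0, dropper1, small_jar from where it was at the start of the episode above 0.02 m or angle between any of dropper0, dropper1, small_jar's own z axis and vertical above 0.3 rad).
It also fails if it takes over 58 s, if anything falls off the work surface, if the arm or the gripper's body presses on something with over 40 N, if the wrist force passes 120 N, or if a joint passes its speed limit or range.

ROBOT

A 6-joint arm with a two-finger parallel gripper is mounted at the origin on the work surface. World frame = base frame: x ahead of the robot, y to its left, z up, the work surface at z = 0. Lengths are in m, angles in degrees, forces in N, time in s.
With the tool pointing down it reaches from about 0.25 to 0.725 m from the base axis. Payload 9.7 kg.
Tool frame: the origin (TCP) lies midway between the tips of the shut fingers; the grasp point (between the pads) lies 19 mm behind it; z points along the fingers, y is the direction in which the jaws open and shut (so a half turn about z gives the same grasp; the last joint's range is limited). The gripper opens to 85 mm and grips with 20 to 120 N. Pads are 22 mm wide; open, the fingers measure 114 mm over their backs; the gripper's body (76 mm by 85 mm) begins 54 mm behind the grasp point. The pads swing forward as they close: fully open they stand 13 mm farther back than shut.
Start: joints at [0, 4.979, 10.078, 95.1, 0, 90], TCP at [0.55, -0, 0.192] pointing down, gripper open.
Joint ranges: [-179.16, 179.16], [-48.56, 103.87], [-65.8, 70.77], [-126.05, 130.52], [-82.76, 87.17], [-180, 180]. Speed limits (degrees/s): [127.2, 127.2, 147.25, 180, 180, 180].

INTERFACE

Orientations are given as [roll, pitch, yaw] about the fixed x, y, z axes, in that order (R = Rz(yaw) Ry(pitch) Rx(roll)).
In Python, from workcell import bot, camera, recognise gives the robot as it stands. The module is installed in compiled form; this text tells all that it offers.
- The arm moves only by the tool apply_moves, never from a script. Its argument "targets" is one flat list of numbers, 7 for each row, row after row: the shift along the world's x, y, z in units of 30 mm (1.0 is 30 mm), then the turn, a rotation vector about the world's x, y, z in units of 6 degrees (1.0 is 6 degrees), then the opening, from 0 (shut) to 1 (fully open). A call has 1 to 5 rows; each row is the pose to reach, as a shift and turn from the pose commanded when the call began; what a row does not reach only later rows make up. A row lasts 1/10 s, in which the tool goes at most 50 mm and 8.59 degrees, less where a joint would pass 70% of its speed; a pose out of reach is approached as far as the arm can. A call with a gripper value outside its range is refused whole. The fingers move at their own pace and stop on an object; "newtons" is the grip in N (left out, the last holds). Time passes only in rows, so rows that repeat a pose let the fingers close. It gives the time, the measured TCP pose, the force and the opening at its end, in the units of the state.
- bot.get_obs(): the state, without advancing time (a new reading comes with each control period).
- camera(name): name is "scene" or "side" or "wrist"; returns a dict with "img" (400x640x3 uint8, red, green, blue), "intrinsics" (3x3 intrinsics, pixels), "origin" and "rotation" of the camera in the world. Camera axes: x right, y up, looking along -z (the intrinsics and any distortion apply to the point x, -y, -z); pixel columns grow to the right and rows downward; lengths in m; the calibration is good to about 2 mm. A picture is of the moment at which its call begins. There is no depth.
- bot.job_done(): hands the job in, once; it reports no verdict.
Trained networks look in the newest picture that a camera, given by its name, has taken for a name from the list of things; names that differ only in an ending like _2 or _b are one class to them, and where a whole thing is asked for, a point or a joint stands for the part that bears it (a point fixed in the world has none). Each returns a list of dicts, best first, with "conf" (0 to 1); they miss things now and then, are a little off and sometimes report something else, mostly with a low value. They report only what shows in the picture. A call takes as long as a camera call. They do not tell look-alikes from the thing itself.
- recognise(query, camera): "box" ([left, top, right, bottom] in pixels, round what is visible of it).
The state is a dict: "time": time; "q": joint angles; "qd": joint speeds; "joint_efforts": joint torques, N m; "ee_pos": TCP position; "tcp_rot": TCP orientation; "wrist_force": force on the tool from outside, world axes, zero at the start; "torque": the same for the moment, N m; "opening": finger opening in m.
Only numpy, scipy, OpenCV 4.12 (cv2) and the standard library are available. Lean on these libraries where they do the work, as an engineer would, in place of code of your own. Each camera call takes 0.05 s, during which the arm holds its last target.

## Working session

There is one attempt and no reset: what is moved stays moved. The work goes in short steps, Python scripts to look and compute and a tool call to move; the robot and the scene stay as the last step left them, time stands still between calls to the robot, and variables do not carry over. Pictures are saved under pics/ and viewed, and the job is handed in when it is done.

Besides the shell and the picture viewer there is one more tool, called as name(argument=value, ...), one argument or row to a line, values as JSON. apply_moves: Moves the arm, as the interface text tells. Its arguments: {"type":"object","properties":{"targets":{"type":"array"},"newtons":{"type":"number"}},"required":["targets"]}

```bash
mkdir -p pics; cat > h.py <<'E'
import numpy as np, cv2, json
from workcell import bot, camera, recognise
def save(name,fn):
    c=camera(name); cv2.imwrite('pics/'+fn,c['img'][:,:,::-1]); return c
def proj(c,P):
    P=np.atleast_2d(P); p=(P-np.array(c['origin']))@np.array(c['rotation'])
    q=np.c_[p[:,0],-p[:,1],-p[:,2]]@np.array(c['intrinsics']).T
    return q[:,:2]/q[:,2:]
def ray(c,uv,z):
    d=np.linalg.inv(np.array(c['intrinsics']))@np.array([uv[0],uv[1],1.])
    d=np.array([d[0],-d[1],-d[2]]); d=np.array(c['rotation'])@d
    o=np.array(c['origin']); return o+d*(z-o[2])/d[2]
E
python3 - <<'E'
from h import *
for n in ['scene','side','wrist']:
    c=save(n,n+'0.png'); print(n,c['origin'],np.round(c['rotation'],3).tolist(),c['intrinsics'],[k for k in c])
    for q in ['board','tray','tub','stopper0','dropper0','small_jar']:
        print(q,[(np.round(r['box']).tolist(),round(r['conf'],2)) for r in recognise(q,n)])
print(bot.get_obs())
E
```

```text
scene [ 1.07478944 -0.19657523  0.83962451] [37.955, 0.599, 70.346] [[444.45270185   0.         313.49929431]
 [  0.         444.45270185 196.684537  ]
 [  0.           0.           1.        ]] ['img', 'intrinsics', 'origin', 'rotation']
board [([227.0, 174.0, 387.0, 300.0], 0.66)]
tray [([169.0, 212.0, 253.0, 323.0], 0.83), ([334.0, 203.0, 349.0, 228.0], 0.71), ([327.0, 190.0, 336.0, 200.0], 0.51)]
tub [([354.0, 167.0, 444.0, 262.0], 0.74)]
stopper0 [([328.0, 185.0, 338.0, 200.0], 0.66), ([285.0, 165.0, 298.0, 178.0], 0.65), ([254.0, 204.0, 268.0, 218.0], 0.51), ([311.0, 251.0, 327.0, 269.0], 0.47)]
dropper0 [([247.0, 226.0, 263.0, 252.0], 0.8), ([335.0, 200.0, 350.0, 228.0], 0.52)]
small_jar [([294.0, 213.0, 310.0, 235.0], 0.78), ([352.0, 166.0, 446.0, 262.0], 0.65)]
side [ 0.39633843 -0.69416564  0.5504172 ] [56.879, -1.431, -8.958] [[432.07811671   0.         314.04076424]
 [  0.         432.07811671 198.37628897]
 [  0.           0.           1.        ]] ['img', 'intrinsics', 'origin', 'rotation']
board [([283.0, 189.0, 431.0, 291.0], 0.79)]
tray [([292.0, 282.0, 454.0, 374.0]
[... 1196 characters left out ...]
 [([320.0, 209.0, 356.0, 251.0], 0.73)]
{'time': 1.05, 'q': array([-1.19274504e-03,  4.98048435e+00,  1.00785640e+01,  9.50979771e+01,
       -1.37883908e-03,  9.00010772e+01]), 'qd': array([ 0.01704076,  0.00333831,  0.04787635,  0.0179534 , -0.0469707 ,
       -0.07766392]), 'joint_efforts': array([ 1.79932749e-04, -5.20111263e+01,  4.64863265e+01,  1.63228833e-03,
       -4.67716029e-05,  3.66705663e-06]), 'ee_pos': array([ 5.50012188e-01, -1.92541551e-05,  1.91972071e-01]), 'tcp_rot': array([1.79999897e+02, 1.37883715e-03, 8.99977301e+01]), 'wrist_force': array([-0.01320688, -0.65470638, -0.22041303]), 'torque': array([0.01720315, 0.0259695 , 0.05622388]), 'opening': 0.08552937149580783}
```

```bash
sed -i "s/np.array(c\['rotation'\])/RR(c)/g" h.py; cat >> h.py <<'E'
from scipy.spatial.transform import Rotation
def RR(c): return Rotation.from_euler('xyz',c['rotation'],degrees=True).as_matrix()
E
echo ok
```

```text
ok
```

View pics/wrist0.png

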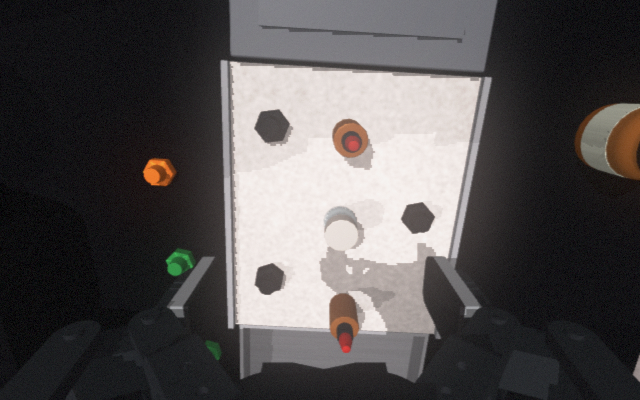

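View pics/scene0.png

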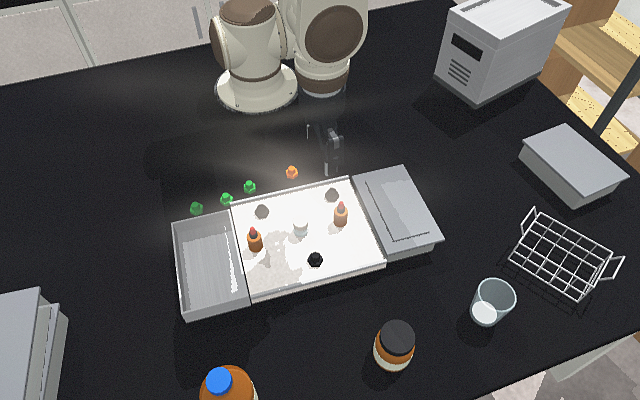

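View pics/side0.png

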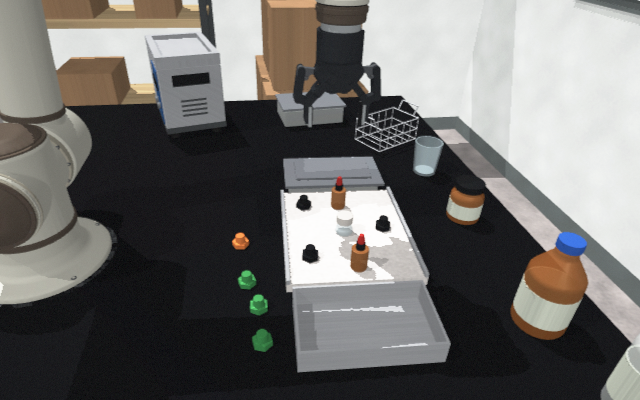

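```bash
python3 - <<'E'
from h import *
for n,(x0,y0,x1,y1) in {'scene':(160,150,460,330),'side':(270,140,470,390),'wrist':(140,40,510,360)}.items():
    im=cv2.imread(f'pics/{n}0.png')[y0:y1,x0:x1]; s=min(800/(x1-x0),600/(y1-y0)); print(n,s)
    cv2.imwrite(f'pics/{n}0z.png',cv2.resize(im,None,fx=s,fy=s,interpolation=cv2.INTER_CUBIC))
c=camera('wrist')
for uv in [(222,62),(491,78),(229,328),(437,335)]: print(ray(c,uv,.053 ))
for uv in [(272,127),(417,218),(269,279)]: print('st',ray(c,uv,.057))
c=camera('side')
for uv in [(304,204),(383,222),(310,254)]: print('st',ray(c,uv,.057))
for uv in [(282,192),(395,189),(425,280),(289,287)]: print('c',ray(c,uv,.053))
c=camera('scene')
for uv in [(331,194),(261,211),(315,260)]: print('st',ray(c,uv,.057))
E
```

```text
scene 2.6666666666666665
side 2.4
wrist 1.875
[0.46116649 0.09880532 0.053     ]
[0.6985098  0.08525486 0.053     ]
[ 0.44408328 -0.17839633  0.053     ]
[ 0.67721138 -0.18821928  0.053     ]
st [0.50290544 0.0431008  0.057     ]
st [ 0.64230002 -0.04589104  0.057     ]
st [ 0.49247985 -0.11407641  0.057     ]
st [0.50258557 0.03282607 0.057     ]
st [ 0.64635672 -0.0475139   0.057     ]
st [ 0.49162738 -0.12346573  0.057     ]
c [0.46281903 0.09015116 0.053     ]
c [0.71025162 0.0735424  0.053     ]
c [ 0.67091906 -0.20769792  0.053     ]
c [ 0.44711307 -0.19439134  0.053     ]
st [0.5034318 0.0404817 0.057    ]
st [ 0.49501505 -0.11983411  0.057     ]
st [ 0.65014577 -0.05039431  0.057     ]
```

View pics/wrist0z.png

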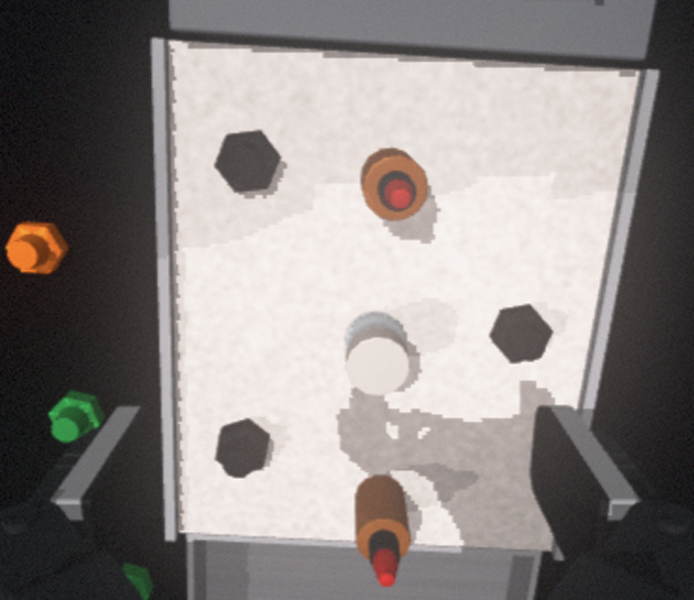

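View pics/scene0z.png

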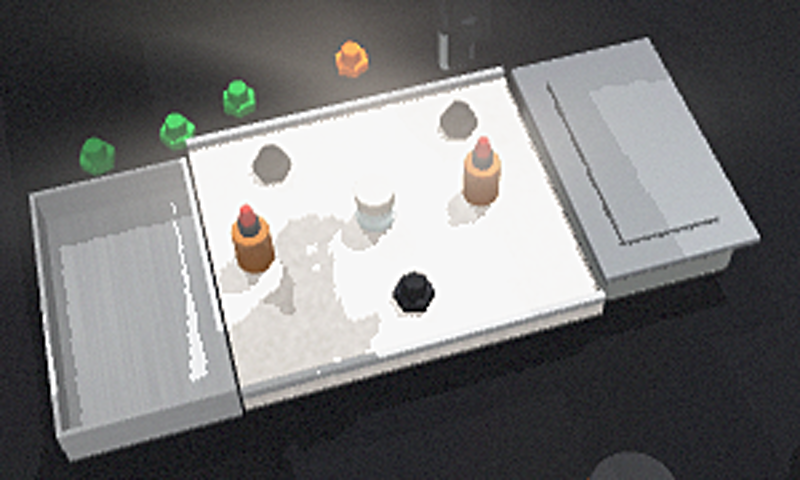

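View pics/side0z.png

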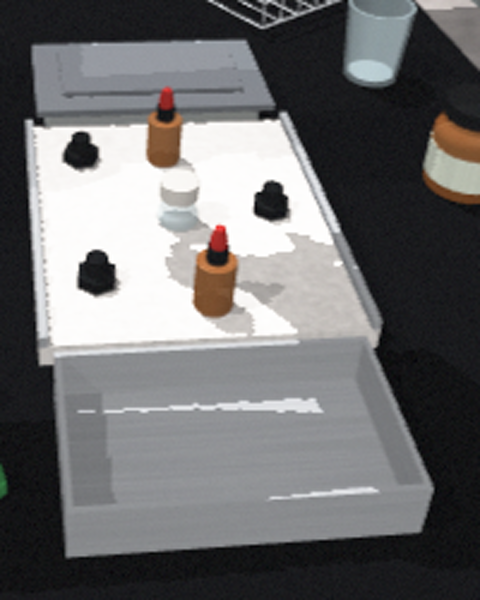

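```bash
cat > m.py <<'E'
from h import *
from scipy.optimize import least_squares
def circ(r,z): 
    a=np.linspace(0,2*np.pi,24,endpoint=False); return np.c_[r*np.cos(a),r*np.sin(a),0*a+z]
M={'stopper':np.r_[circ(.015,.045),circ(.015,.055),circ(.0085,.069)],
 'dropper':np.r_[circ(.015,.045),circ(.015,.085),circ(.004,.117)],'jar':np.r_[circ(.017,.045),circ(.017,.085)]}
def mbox(c,m,x,y):
    p=proj(c,m+[x,y,0]); return np.r_[p.min(0),p.max(0)]
def fit(kind,obs,x0,cs):
    f=lambda v:np.concatenate([(mbox(cs[n],M[kind],*v)-b) for n,b in obs.items()])
    r=least_squares(f,x0,loss='soft_l1'); return r.x,f(r.x).round(1).reshape(-1,4).tolist()
E
python3 - <<'E'
from m import *
cs={n:camera(n) for n in ['scene','side','wrist']}
L=np.array([[-.12,.14],[.12,.14],[-.12,-.14],[.12,-.14]])
obs=[('wrist',0,(221,60.8)),('wrist',1,(491.5,77.3)),('wrist',2,(228.5,328.5)),('scene',1-1,(348.6,175.5)),('side',0,(280.4,190)),('side',1,(388.8,186.7)),('side',3,(427.5,276.7)),('side',2,(286.7,285.8)),('scene',2,(231,203)),('scene',1,(386,262))]
def f(v):
    R=np.array([[np.cos(v[2]),-np.sin(v[2])],[np.sin(v[2]),np.cos(v[2])]])
    P=np.c_[L@R.T+v[:2],[.053]*4]
    return np.concatenate([proj(cs[n],P[i])[0]-uv for n,i,uv in obs])
r=least_squares(f,[.57,-.05,0],loss='soft_l1'); print(r.x,np.rad2deg(r.x[2]),f(r.x).round(1).reshape(-1,2).tolist())
v=r.x;R=np.array([[np.cos(v[2]),-np.sin(v[2])],[np.sin(v[2]),np.cos(v[2])]])
T={'A':('stopper',{'wrist':(256,110,291,142),'side':(294,194,314,213),'scene':(324,187,339,202)},(.5,.04)),
'B':('stopper',{'wrist':(254,264,283,297),'side':(302,243,321,263),'scene':(254,204,270,218)},(.5,-.12)),
'C':('stopper',{'wrist':(402,203,432,234),'side':(376,215,391,231),'scene':(307,251,323,267)},(.65,-.05)),
'D0':('dropper',{'wrist':(332,117,367,159),'side':(331,176,346,210),'scene':(333,200,348,228)},(.57,.04)),
'D1':('dropper',{'wrist':(329,294,357,352),'side':(351,233,370,272),'scene':(247,226,263,253)},(.57,-.14)),
'J':('jar',{'wrist':(322,207,358,251),'side':(335,210,353,237),'scene':(293,217,309,237)},(.57,-.05))}
for k,(kd,o,x0) in T.items():
    x,res=fit(kd,o,x0,cs); print(k,x.round(4),'board',((x-v[:2])@R).round(4),res)
E
```

```text
[ 0.5716047  -0.04716523 -0.06016598] -3.447256541176645 [[-0.2, -0.0], [1.0, 0.6], [-0.0, 0.5], [-0.5, -0.9], [-0.0, -0.3], [0.0, -0.2], [1.4, -3.0], [-0.9, -5.0], [-1.9, -1.1], [0.8, -0.9]]
A [0.5033 0.043 ] board [-0.0736  0.0858] [[0.4, -0.5, -0.9, 1.3], [2.5, 0.2, -3.1, -2.9], [1.3, 0.4, -0.4, 0.2]]
B [ 0.4917 -0.1184] board [-0.0755 -0.0759] [[0.5, 0.3, 0.9, -0.8], [-0.9, 0.7, -2.9, -0.0], [0.4, -0.7, -1.4, 0.4]]
C [ 0.6451 -0.0491] board [0.0735 0.0025] [[-0.2, -0.2, 2.0, 0.1], [-1.8, -0.1, -0.7, 1.1], [0.4, 0.0, -0.8, 0.2]]
D0 [0.5728 0.0347] board [-0.0038  0.0817] [[-0.2, 1.5, 1.5, -0.8], [-1.1, -0.8, -0.5, 0.1], [-0.0, 0.0, -0.4, -0.6]]
D1 [ 0.5712 -0.1532] board [ 0.006  -0.1059] [[0.4, -1.6, 2.9, 2.9], [-1.8, -0.8, -1.2, 0.6], [-0.7, -0.5, 0.1, -0.3]]
J [ 0.5654 -0.0523] board [-0.0058 -0.0055] [[0.1, -2.9, 1.2, 1.5], [-1.4, -0.6, -0.2, 0.0], [-1.0, -3.8, -0.3, 0.2]]
```

apply_moves(
  targets=[-0.93, -1.31, 0, 0, 0, -0.29, 0.17, -1.87, -2.62, 0, 0, 0, -0.575, 0.17, -1.87, -2.62, 0, 0, 0, -0.575, 0.17, -1.87, -2.62, 0, 0, 0, -0.575, 0.17, -1.87, -2.62, 0, 0, 0, -0.575, 0.17],
  newtons=30,
)

```text
time: 1.85
ee_pos: [0.4943, -0.0782, 0.192]
tcp_rot: [180.0, -0.0, 86.6]
wrist_force: [-0.0, 0.9, -0.2]
opening: 0.0148
```

apply_moves(
  targets=[0, 0, -1.2, 0, 0, 0, 0.17, 0, 0, -2.4, 0, 0, 0, 0.17, 0, 0, -3.6, 0, 0, 0, 0.17, 0, 0, -4.0, 0, 0, 0, 0.17, 0, 0, -4.0, 0, 0, 0, 0.17],
)

```text
time: 2.35
ee_pos: [0.4932, -0.0777, 0.0706]
tcp_rot: [-179.8, -0.0, 86.6]
wrist_force: [0.0, 0.2, 0.1]
opening: 0.0145
```

```bash
python3 - <<'E'
from h import *
a=save('side','s1.png')['img'][140:390,200:470]; b=save('wrist','w1.png')['img']
cv2.imwrite('pics/c1.png',np.hstack([cv2.resize(a,(432,400)),cv2.resize(b[:,120:480],(360,400))])[:,:,::-1])
E
```

```text
(no output)
```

View pics/c1.png

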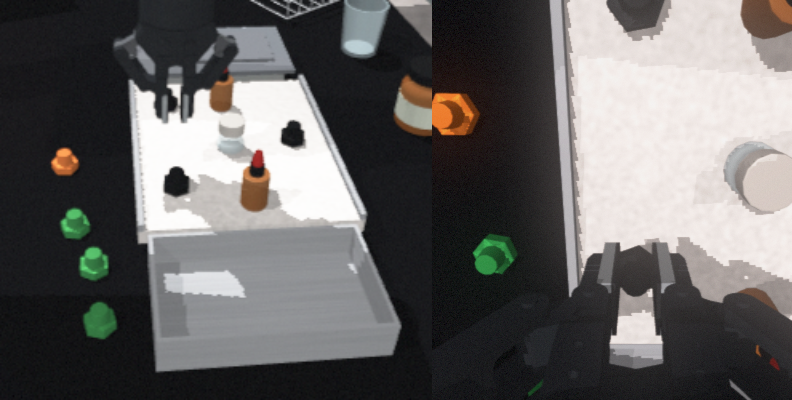

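apply_moves(
  targets=[0, 0, -0.4, 0, 0, 0, 0.17, 0, 0, -0.73, 0, 0, 0, 0.17, 0, 0, -0.73, 0, 0, 0, 0.17, -0.01, -0.2, -0.73, 0, 0, 0, 0.17, -0.025, -0.4, -0.73, 0, 0, 0, 0.17],
)

```text
time: 2.95
ee_pos: [0.4933, -0.0911, 0.0505]
tcp_rot: [180.0, 0.0, 86.6]
wrist_force: [0.7, 0.3, -0.1]
opening: 0.0143
```

apply_moves(
  targets=[-0.02, -0.33, 0, 0, 0, 0, 0.17, -0.04, -0.67, 0, 0, 0, 0, 0.17, -0.06, -1.0, 0, 0, 0, 0, 0.17, -0.08, -1.33, 0, 0, 0, 0, 0.17, -0.1, -1.67, 0, 0, 0, 0, 0.17],
)

```text
time: 3.45
ee_pos: [0.4901, -0.1417, 0.0501]
tcp_rot: [180.0, -0.0, 86.5]
wrist_force: [-0.0, -0.1, 0.0]
opening: 0.0146
```

```bash
python3 - <<'E'
from h import *
a=save('side','s2.png')['img'][140:390,200:470]; b=save('wrist','w2.png')['img']
cv2.imwrite('pics/c2.png',np.hstack([cv2.resize(a,(432,400)),cv2.resize(b[:,120:480],(360,400))])[:,:,::-1])
E
```

```text
(no output)
```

View pics/c2.png

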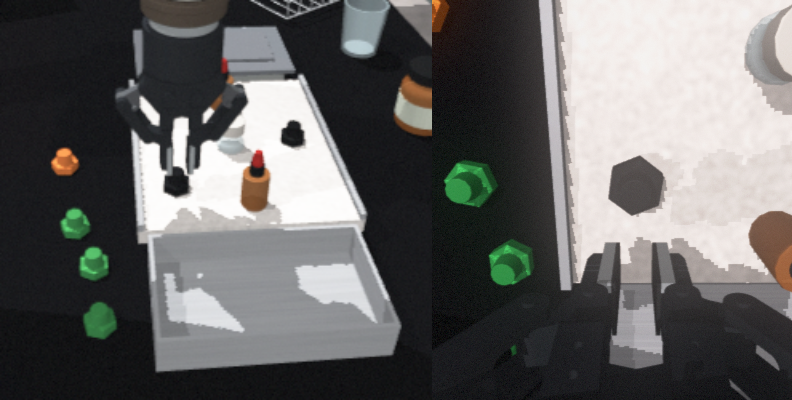

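```bash
python3 - <<'E'
from h import *
t=bot.get_obs()['ee_pos'];print(t)
for n in ['side','wrist']:
    c=camera(n); print(n,c['origin'],c['rotation'],proj(c,[t,[.4917,-.1184,.045],[.4917,-.1184,.069]]))
    im=c['img'][:,:,::-1].copy()
    for p in proj(c,[t]): cv2.circle(im,tuple(int(round(v)) for v in p),1,(0,0,255),-1)
    if n=='side': z=cv2.resize(im[180:300,240:380],None,fx=5,fy=5,interpolation=cv2.INTER_CUBIC)
    else: z=im
    cv2.imwrite(f'pics/z_{n}.png',z)
E
```

```text
[ 0.49002498 -0.14201255  0.05004362]
side [ 0.39633843 -0.69416564  0.5504172 ] [56.87896009 -1.43059767 -8.95753815] [[310.59426043 264.18998042]
 [309.48263895 257.33749991]
 [309.74752193 246.8170306 ]]
wrist [ 0.49460951 -0.0654285   0.23132268] [-17.29193097  -0.03542686  -3.5951487 ] [[323.91465709 229.28511651]
 [324.24864005 187.14297163]
 [324.35001164 200.30087626]]
```

View pics/z_side.png

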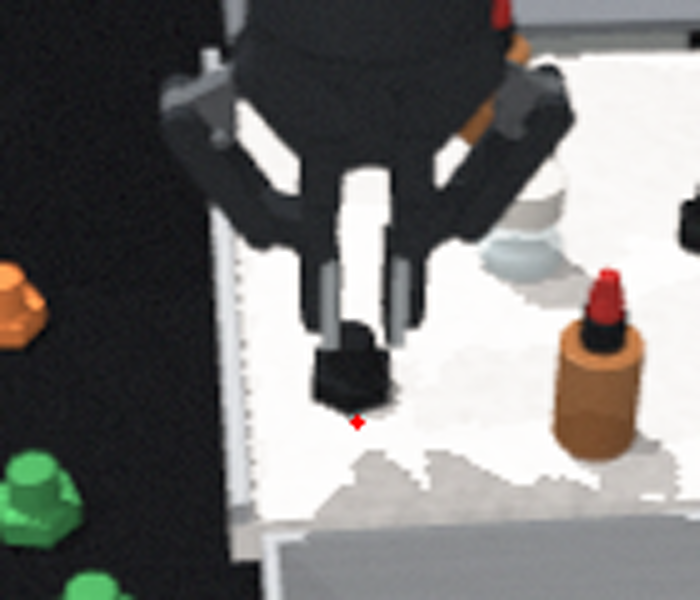

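View pics/z_wrist.png

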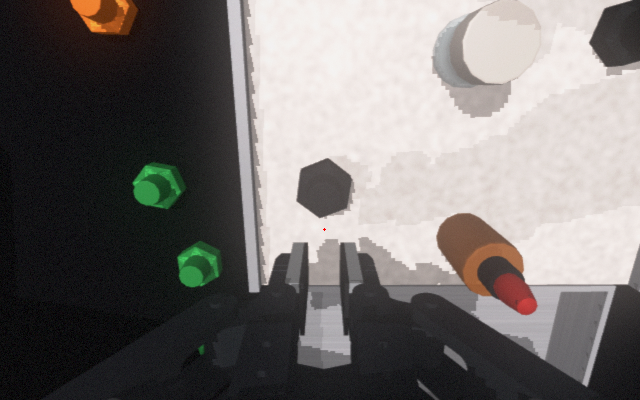

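```bash
python3 - <<'E'
from h import *
t=bot.get_obs()['ee_pos']
for n in ['side','wrist']:
    c=camera(n)
    for dy in (-.011,0,.011):
      print(n,dy,[(z,proj(c,[t[0],t[1]+dy,z])[0].round(0).tolist()) for z in (.05,.06,.07,.08,.09)])
E
```

```text
side -0.011 [(0.05, [311.0, 268.0]), (0.06, [312.0, 264.0]), (0.07, [312.0, 259.0]), (0.08, [312.0, 255.0]), (0.09, [312.0, 250.0])]
side 0 [(0.05, [311.0, 264.0]), (0.06, [311.0, 259.0]), (0.07, [311.0, 255.0]), (0.08, [311.0, 250.0]), (0.09, [311.0, 246.0])]
side 0.011 [(0.05, [310.0, 260.0]), (0.06, [310.0, 255.0]), (0.07, [310.0, 251.0]), (0.08, [310.0, 246.0]), (0.09, [310.0, 242.0])]
wrist -0.011 [(0.05, [325.0, 246.0]), (0.06, [325.0, 254.0]), (0.07, [325.0, 263.0]), (0.08, [325.0, 273.0]), (0.09, [325.0, 283.0])]
wrist 0 [(0.05, [324.0, 229.0]), (0.06, [324.0, 236.0]), (0.07, [324.0, 244.0]), (0.08, [324.0, 253.0]), (0.09, [324.0, 262.0])]
wrist 0.011 [(0.05, [323.0, 211.0]), (0.06, [323.0, 217.0]), (0.07, [323.0, 224.0]), (0.08, [322.0, 232.0]), (0.09, [322.0, 241.0])]
```

apply_moves(
  targets=[0, 0, 0.5, 0, 0, 0, 0.17, 0.03, 0.5, 0.5, 0, 0, 0, 0.17, 0.08, 1.3, 0.5, 0, 0, 0, 0.17, 0.125, 2.1, 0.3, 0, 0, 0, 0.17, 0.125, 2.1, 0, 0, 0, 0, 0.17],
)

```text
time: 4.25
ee_pos: [0.4946, -0.075, 0.051]
tcp_rot: [179.9, -0.0, 86.7]
wrist_force: [0.5, -0.2, -0.4]
opening: 0.0144
```

apply_moves(
  targets=[0, 0, -0.2, 0, 0, 0, 0.17, 0, 0, -0.4, 0, 0, 0, 0.17, 0, 0, -0.6, 0, 0, 0, 0.17, 0, 0, -0.6, 0, 0, 0, 0.17],
)

```text
time: 4.65
ee_pos: [0.4933, -0.0781, 0.0311]
tcp_rot: [-179.9, -0.0, 86.5]
wrist_force: [-0.3, -0.3, -0.4]
opening: 0.0143
```

```bash
cat > v.py <<'E'
from h import *
import sys
k=sys.argv[1]
t=bot.get_obs()['ee_pos'];print(t)
o=[]
for n in ['side','wrist']:
    c=camera(n); im=c['img'].copy()
    p=proj(c,[t])[0]; cv2.circle(im,(int(round(p[0])),int(round(p[1]))),1,(255,0,0),-1)
    o.append(cv2.resize(im[160:300,230:440],(600,400),interpolation=cv2.INTER_CUBIC) if n=='side' else im)
cv2.imwrite(f'pics/{k}a.png',o[0][:,:,::-1]);cv2.imwrite(f'pics/{k}b.png',o[1][:,:,::-1])
E
python3 v.py v3
```

```text
[ 0.49331213 -0.0780994   0.03111136]
```

View pics/v3a.png

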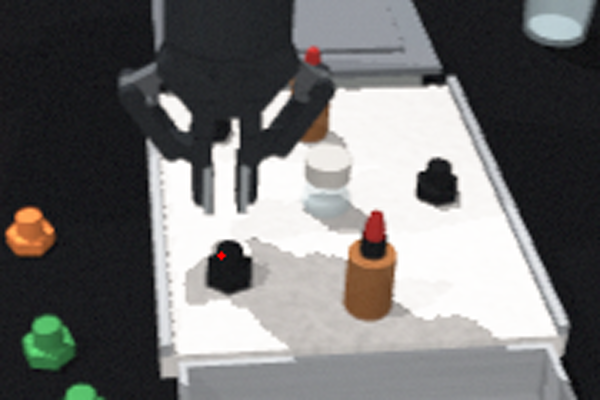

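View pics/v3b.png

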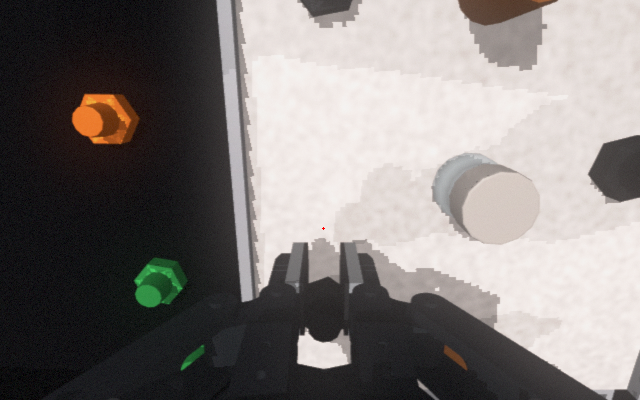

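```bash
python3 - <<'E'
from h import *
c=camera('side')
def yplane(uv,y):
    a=ray(c,uv,.05);o=c['origin'];return o+(a-o)*(y-o[1])/(a[1]-o[1])
f=lambda u,v:(230+u*.35,160+v*.35)
for n,p in dict(Rout=(333,80),Lout=(118,85),Rlow=(275,158),Llow=(175,160),tipL=(208,212),tipR=(246,212),tipLo=(193,205),tipRo=(257,205),body=(225,60),bodyR=(296,60)).items():
    print(n,yplane(f(*p),-.078).round(3),yplane(f(*p),-.089).round(3))
E
```

```text
Rout [ 0.56  -0.078  0.16 ] [ 0.557 -0.089  0.167]
Lout [ 0.431 -0.078  0.165] [ 0.43  -0.089  0.172]
Rlow [ 0.527 -0.078  0.105] [ 0.524 -0.089  0.113]
Llow [ 0.464 -0.078  0.109] [ 0.463 -0.089  0.116]
tipL [ 0.485 -0.078  0.066] [ 0.483 -0.089  0.075]
tipR [ 0.51  -0.078  0.064] [ 0.508 -0.089  0.072]
tipLo [ 0.475 -0.078  0.073] [ 0.474 -0.089  0.081]
tipRo [ 0.517 -0.078  0.069] [ 0.514 -0.089  0.077]
body [ 0.494 -0.078  0.178] [ 0.492 -0.089  0.185]
bodyR [ 0.537 -0.078  0.175] [ 0.534 -0.089  0.182]
```

apply_moves(
  targets=[0, 0, -0.2, 0, 0, 0, 0.17, 0, 0, -0.4, 0, 0, 0, 0.17, 0, 0, -0.4, 0, 0, 0, 0.17],
)

```text
time: 5.1
ee_pos: [0.4933, -0.0776, 0.0189]
tcp_rot: [-179.9, -0.0, 86.5]
wrist_force: [0.1, -0.3, -0.1]
opening: 0.015
```

```bash
python3 v.py v4
```

```text
[ 0.49325665 -0.07762547  0.01894202]
```

View pics/v4a.png

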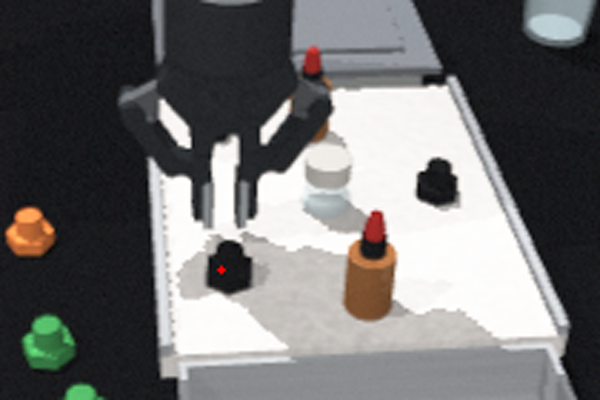

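View pics/v4b.png

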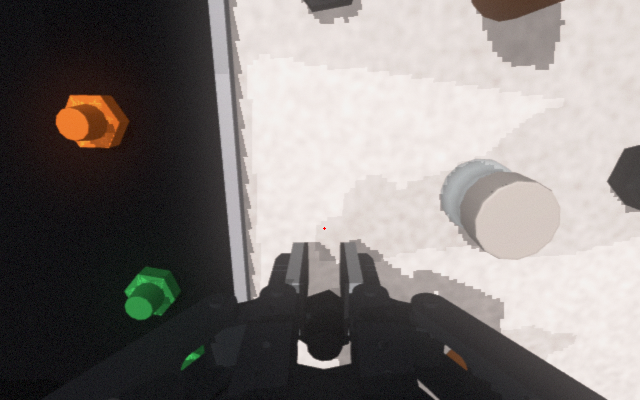

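apply_moves(
  targets=[0, 0, -0.1, 0, 0, 0, 0.17, 0, 0, -0.2, 0, 0, 0, 0.17, 0, 0, -0.2, 0, 0, 0, 0.17],
)

```text
time: 5.5
ee_pos: [0.4937, -0.0776, 0.0136]
tcp_rot: [-180.0, -0.0, 86.6]
wrist_force: [-0.3, -0.1, -1.0]
opening: 0.0145
```

apply_moves(
  targets=[0, 0, -0.05, 0, 0, 0, 0.17, 0, 0, -0.1, 0, 0, 0, 0.17, 0, 0, -0.1, 0, 0, 0, 0.17],
)

```text
time: 5.8
ee_pos: [0.4938, -0.0777, 0.0109]
tcp_rot: [-180.0, 0.0, 86.6]
wrist_force: [0.5, -0.0, -0.4]
opening: 0.0142
```

```bash
python3 v.py v5
```

```text
[ 0.49380533 -0.07767302  0.01087624]
```

View pics/v5a.png

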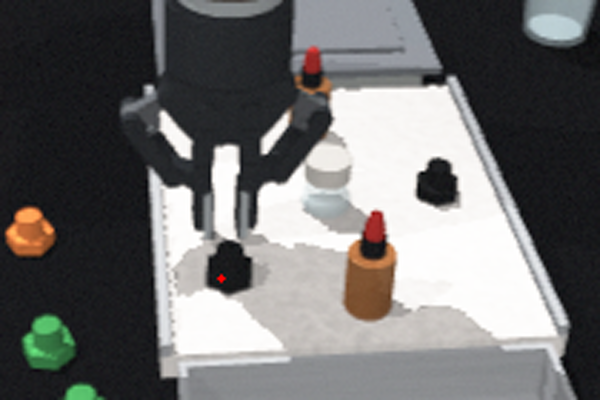

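apply_moves(
  targets=[-0.02, -0.3, 0, 0, 0, 0, 0.17, -0.035, -0.6, 0, 0, 0, 0, 0.17, -0.05, -0.8, 0, 0, 0, 0, 0.17, -0.06, -1.0, 0, 0, 0, 0, 0.17, -0.06, -1.0, 0, 0, 0, 0, 0.17],
)

```text
time: 6.4
ee_pos: [0.492, -0.1086, 0.0111]
tcp_rot: [-180.0, 0.0, 86.5]
wrist_force: [-0.2, 0.5, -0.2]
opening: 0.0147
```

```bash
python3 v.py v6
```

```text
[ 0.49202342 -0.10859845  0.01107705]
```

View pics/v6a.png

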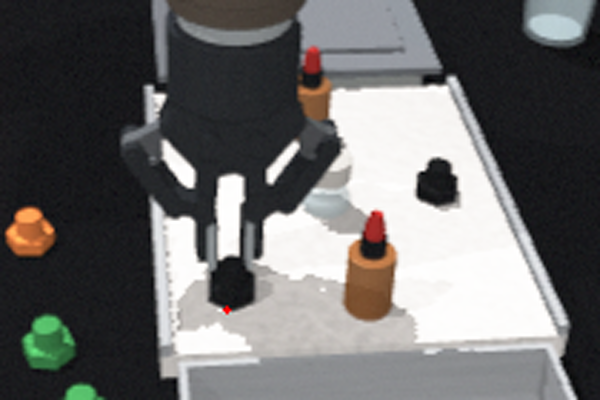

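View pics/v6b.png

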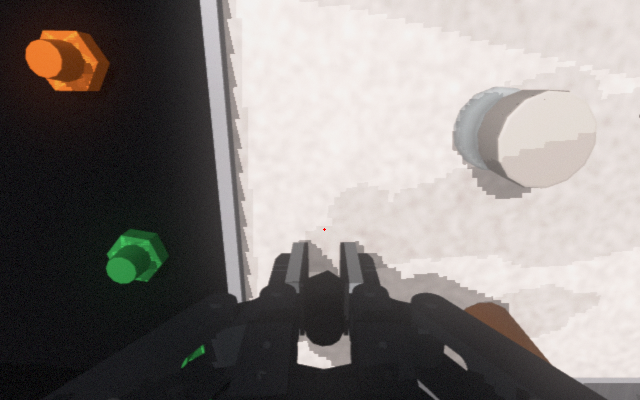

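apply_moves(
  targets=[-0.02, -0.33, 0, 0, 0, 0, 0.17, -0.04, -0.67, 0, 0, 0, 0, 0.17, -0.06, -1.0, 0, 0, 0, 0, 0.17, -0.08, -1.33, 0, 0, 0, 0, 0.17, -0.1, -1.67, 0, 0, 0, 0, 0.17],
)

```text
time: 7.0
ee_pos: [0.489, -0.1588, 0.0111]
tcp_rot: [-180.0, -0.0, 86.5]
wrist_force: [-1.1, -0.1, -0.1]
opening: 0.0147
```

apply_moves(
  targets=[-0.02, -0.33, 0, 0, 0, 0, 0.17, -0.04, -0.67, 0, 0, 0, 0, 0.17, -0.06, -1.0, 0, 0, 0, 0, 0.17, -0.08, -1.33, 0, 0, 0, 0, 0.17, -0.1, -1.6, 0, 0, 0, 0, 0.17],
)

```text
time: 7.5
ee_pos: [0.486, -0.2067, 0.0111]
tcp_rot: [180.0, 0.0, 86.5]
wrist_force: [1.0, 0.0, 0.8]
opening: 0.0148
```

```bash
sed -i 's/160:300,230:440/180:390,220:480/; s/(600,400)/(650,525)/' v.py; python3 v.py v7
```

```text
[ 0.48603768 -0.20670332  0.01107312]
```

View pics/v7a.png

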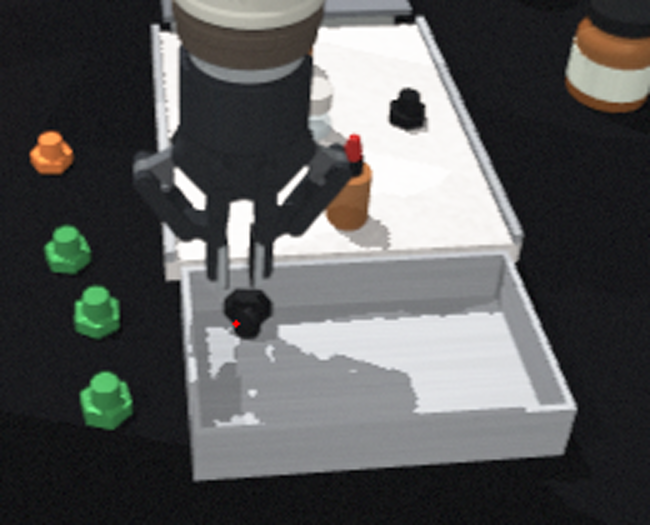

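apply_moves(
  targets=[0, 0.3, 1.5, 0, 0, 0, 0.17, 0.05, 0.6, 2.8, 0, 0, 0, 0.17, 0.15, 2.0, 3.2, 0, 0, 0, 0.17, 0.25, 3.5, 3.2, 0, 0, 0, 0.17, 0.35, 5.0, 3.2, 0, 0, 0, 0.17],
)

```text
time: 8.1
ee_pos: [0.4968, -0.0543, 0.1079]
tcp_rot: [179.9, -0.0, 86.5]
wrist_force: [0.8, 0.1, 0.1]
opening: 0.0145
```

apply_moves(
  targets=[0.1, 1.5, 0, 0, 0, 0, 0.17, 0.2, 3.0, 0, 0, 0, 0, 0.17, 0.3, 4.2, 0, 0, 0, 0, 0.17, 0.3, 4.52, 0, 0, 0, 0, 0.17, 0.3, 4.52, 0, 0, 0, 0, 0.17],
)

```text
time: 8.6
ee_pos: [0.5054, 0.0812, 0.107]
tcp_rot: [-180.0, -0.0, 86.7]
wrist_force: [-0.3, 0.2, 0.3]
opening: 0.0147
```

```bash
python3 - <<'E'
from m import *
cs={}
for n in ['scene','side','wrist']:
    cs[n]=save(n,n+'8.png')
    print(n,[np.round(r['box']).tolist()+[round(r['conf'],2)] for r in recognise('stopper0',n)])
print(bot.get_obs()['ee_pos'])
E
```

```text
scene [[311.0, 251.0, 323.0, 267.0, 0.73], [217.0, 226.0, 231.0, 240.0, 0.6], [218.0, 194.0, 234.0, 204.0, 0.59], [170.0, 210.0, 253.0, 326.0, 0.58], [326.0, 190.0, 337.0, 199.0, 0.49], [242.0, 179.0, 256.0, 192.0, 0.42]]
side [[252.0, 325.0, 272.0, 352.0, 0.88], [250.0, 292.0, 272.0, 310.0, 0.8], [234.0, 231.0, 249.0, 248.0, 0.71], [310.0, 295.0, 331.0, 317.0, 0.64], [294.0, 195.0, 311.0, 210.0, 0.55], [237.0, 268.0, 258.0, 288.0, 0.53], [374.0, 215.0, 391.0, 234.0, 0.46]]
wrist [[484.0, 313.0, 518.0, 348.0, 0.98], [167.0, 269.0, 204.0, 302.0, 0.89], [300.0, 224.0, 345.0, 260.0, 0.81]]
[0.50565343 0.07869705 0.10714325]
```

View pics/side8.png

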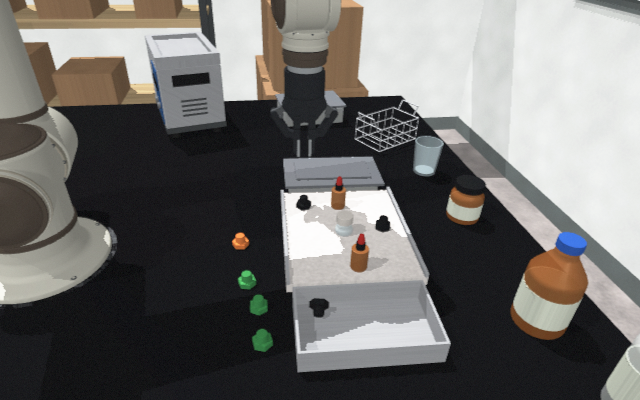

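View pics/scene8.png

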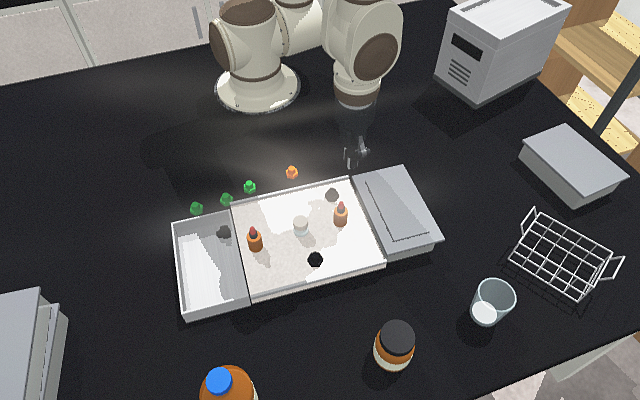

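View pics/wrist8.png

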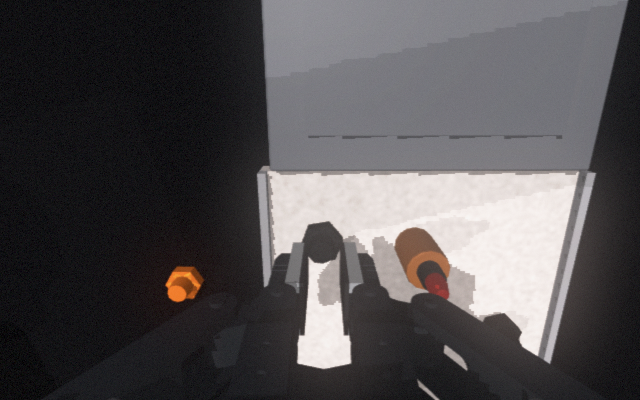

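apply_moves(
  targets=[0, 0, -1.0, 0, 0, 0, 0.17, 0, 0, -2.0, 0, 0, 0, 0.17, 0, 0, -2.6, 0, 0, 0, 0.17, 0, 0, -2.9, 0, 0, 0, 0.17, 0, 0, -2.9, 0, 0, 0, 0.17],
)

```text
time: 9.4
ee_pos: [0.505, 0.0792, 0.0192]
tcp_rot: [-179.9, 0.0, 86.5]
wrist_force: [0.1, 0.2, -0.3]
opening: 0.0143
```

```bash
sed -i 's/180:390,220:480/130:340,240:500/' v.py; python3 v.py v9
```

```text
[0.50496442 0.0791516  0.01922461]
```

View pics/v9a.png

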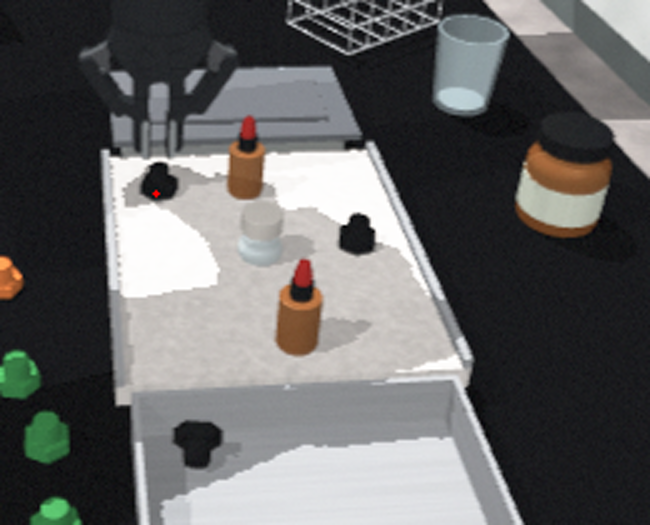

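View pics/v9b.png

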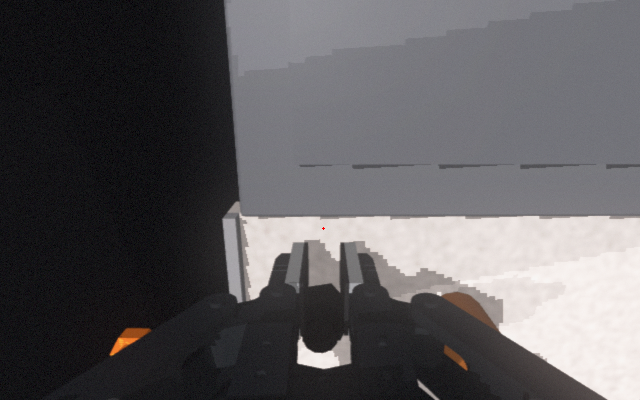

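apply_moves(
  targets=[0, 0, -0.15, 0, 0, 0, 0.17, 0, 0, -0.28, 0, 0, 0, 0.17, -0.01, -0.2, -0.28, 0, 0, 0, 0.17, -0.03, -0.53, -0.28, 0, 0, 0, 0.17, -0.05, -0.87, -0.28, 0, 0, 0, 0.17],
)

```text
time: 10.0
ee_pos: [0.5041, 0.0529, 0.0119]
tcp_rot: [180.0, 0.0, 86.6]
wrist_force: [0.0, 0.5, -1.1]
opening: 0.015
```

apply_moves(
  targets=[-0.02, -0.33, 0, 0, 0, 0, 0.17, -0.04, -0.67, 0, 0, 0, 0, 0.17, -0.06, -1.0, 0, 0, 0, 0, 0.17, -0.08, -1.33, 0, 0, 0, 0, 0.17, -0.1, -1.67, 0, 0, 0, 0, 0.17],
)

```text
time: 10.5
ee_pos: [0.501, 0.0027, 0.0117]
tcp_rot: [180.0, -0.0, 86.5]
wrist_force: [1.1, 0.6, -0.2]
opening: 0.0146
```

```bash
python3 v.py v10
```

```text
[0.5010481  0.00269142 0.01171824]
```

View pics/v10a.png

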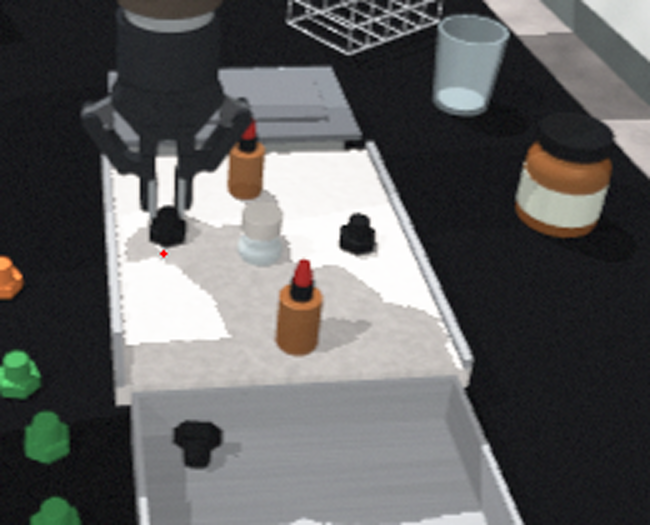

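View pics/v10b.png

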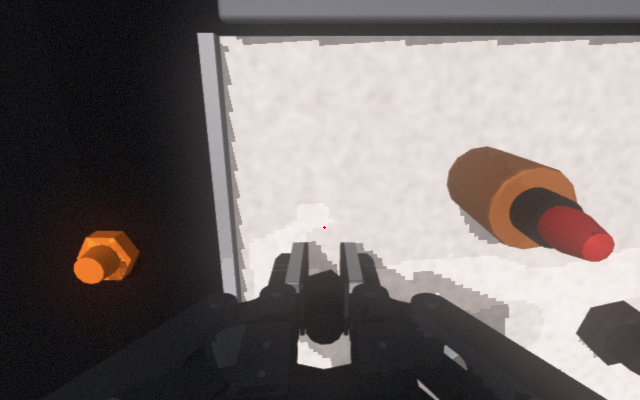

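apply_moves(
  targets=[-0.03, -0.44, 0, 0, 0, 0, 0.17, -0.06, -0.88, 0, 0, 0, 0, 0.17, -0.08, -1.32, 0, 0, 0, 0, 0.17, -0.11, -1.76, 0, 0, 0, 0, 0.17, -0.13, -2.18, 0, 0, 0, 0, 0.17],
)

```text
time: 11.1
ee_pos: [0.4971, -0.0631, 0.0117]
tcp_rot: [180.0, 0.0, 86.5]
wrist_force: [0.5, -0.1, 0.6]
opening: 0.0145
```

apply_moves(
  targets=[0.03, -0.37, 0, 0, 0, 0, 0.17, 0.06, -0.74, 0, 0, 0, 0, 0.17, 0.09, -1.11, 0, 0, 0, 0, 0.17, 0.12, -1.48, 0, 0, 0, 0, 0.17, 0.15, -1.85, 0, 0, 0, 0, 0.17],
)

```text
time: 11.6
ee_pos: [0.5018, -0.1182, 0.0117]
tcp_rot: [180.0, -0.0, 86.6]
wrist_force: [0.1, 0.2, -0.0]
opening: 0.0144
```

```bash
python3 v.py v11
```

```text
[ 0.50182186 -0.11817586  0.01167127]
```

View pics/v11a.png

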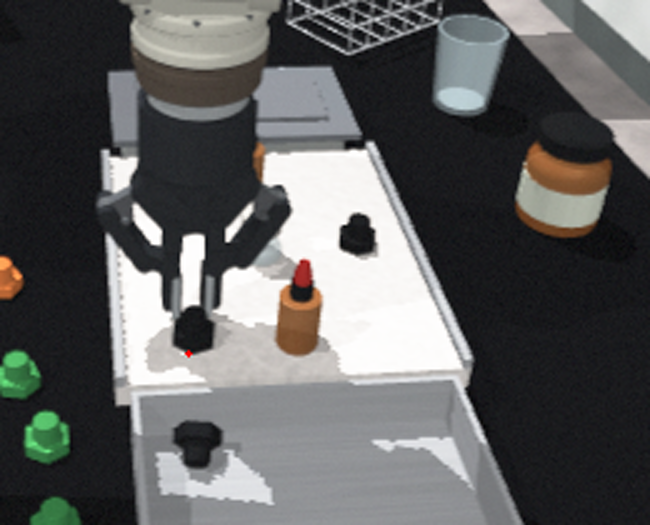

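apply_moves(
  targets=[0.06, -0.33, 0, 0, 0, 0, 0.17, 0.12, -0.67, 0, 0, 0, 0, 0.17, 0.18, -1.0, 0, 0, 0, 0, 0.17, 0.24, -1.33, 0, 0, 0, 0, 0.17, 0.27, -1.67, 0, 0, 0, 0, 0.17],
)

```text
time: 12.2
ee_pos: [0.51, -0.1683, 0.0117]
tcp_rot: [180.0, 0.0, 86.6]
wrist_force: [0.3, -0.5, -1.1]
opening: 0.0148
```

apply_moves(
  targets=[-0.01, -0.4, 0, 0, 0, 0, 0.17, -0.03, -0.8, 0, 0, 0, 0, 0.17, -0.06, -1.2, 0, 0, 0, 0, 0.17, -0.06, -1.2, 0, 0, 0, 0, 0.17],
)

```text
time: 12.6
ee_pos: [0.5078, -0.2049, 0.0116]
tcp_rot: [-180.0, 0.0, 86.5]
wrist_force: [0.1, 0.2, -0.3]
opening: 0.0147
```

```bash
python3 v.py v12
```

```text
[ 0.50777334 -0.20493504  0.01162062]
```

View pics/v12a.png

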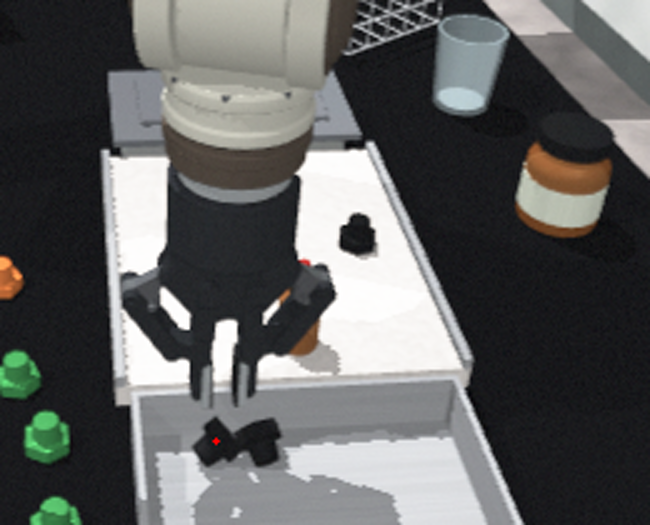

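apply_moves(
  targets=[0, 0, 1.4, 0, 0, 0, 0.17, 0, 0, 2.8, 0, 0, 0, 0.17, 0, 0, 4.17, 0, 0, 0, 0.17, 0.8, 1.1, 4.17, 0, 0, 0, 0.17, 1.6, 2.2, 4.17, 0, 0, 0, 0.17],
)

```text
time: 13.2
ee_pos: [0.5572, -0.137, 0.1389]
tcp_rot: [179.8, 0.0, 86.4]
wrist_force: [0.4, -0.9, 0.0]
opening: 0.0146
```

apply_moves(
  targets=[0.8, 1.1, 0, 0, 0, 0, 0.17, 1.6, 2.2, 0, 0, 0, 0, 0.17, 2.4, 3.3, 0, 0, 0, 0, 0.17, 3.06, 4.28, 0, 0, 0, 0, 0.17, 3.06, 4.28, 0, 0, 0, 0, 0.17],
)

```text
time: 13.7
ee_pos: [0.6491, -0.0048, 0.1357]
tcp_rot: [-180.0, -0.0, 86.8]
wrist_force: [0.1, -0.1, -0.4]
opening: 0.0143
```

apply_moves(
  targets=[0, 0, -1.0, 0, 0, 0, 0.17, 0, 0, -2.2, 0, 0, 0, 0.17, 0, 0, -3.2, 0, 0, 0, 0.17, 0, 0, -3.2, 0, 0, 0, 0.17],
)

```text
time: 14.1
ee_pos: [0.6447, -0.009, 0.0362]
tcp_rot: [-179.6, 0.0, 86.6]
wrist_force: [-0.3, -0.8, -0.2]
opening: 0.0145
```

```bash
python3 v.py v13
```

```text
[ 0.64467908 -0.00897625  0.03616758]
```

View pics/v13a.png

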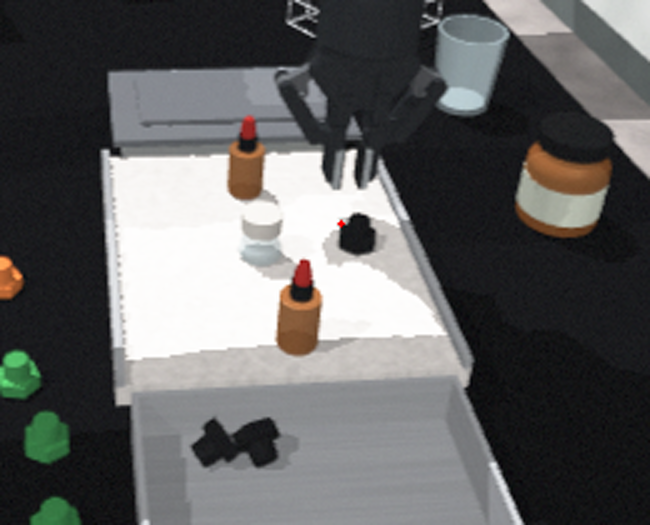

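View pics/v13b.png

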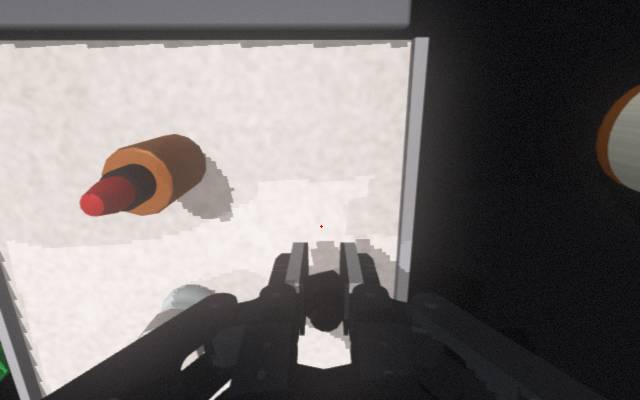

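apply_moves(
  targets=[0, 0, -0.4, 0, 0, 0, 0.17, 0, 0, -0.8, 0, 0, 0, 0.17, 0, 0, -0.97, 0, 0, 0, 0.17, 0, 0, -0.97, 0, 0, 0, 0.17],
)

```text
time: 14.6
ee_pos: [0.6472, -0.009, 0.0106]
tcp_rot: [-179.9, 0.0, 86.5]
wrist_force: [0.0, 0.3, -0.3]
opening: 0.0144
```

apply_moves(
  targets=[-0.02, -0.33, 0, 0, 0, 0, 0.17, -0.04, -0.67, 0, 0, 0, 0, 0.17, -0.06, -1.0, 0, 0, 0, 0, 0.17, -0.08, -1.33, 0, 0, 0, 0, 0.17, -0.1, -1.67, 0, 0, 0, 0, 0.17],
)

```text
time: 15.1
ee_pos: [0.6448, -0.0602, 0.0119]
tcp_rot: [180.0, -0.0, 86.5]
wrist_force: [0.3, 0.1, 0.6]
opening: 0.0145
```

```bash
python3 v.py v14
```

```text
[ 0.64477894 -0.06024157  0.01187696]
```

View pics/v14a.png

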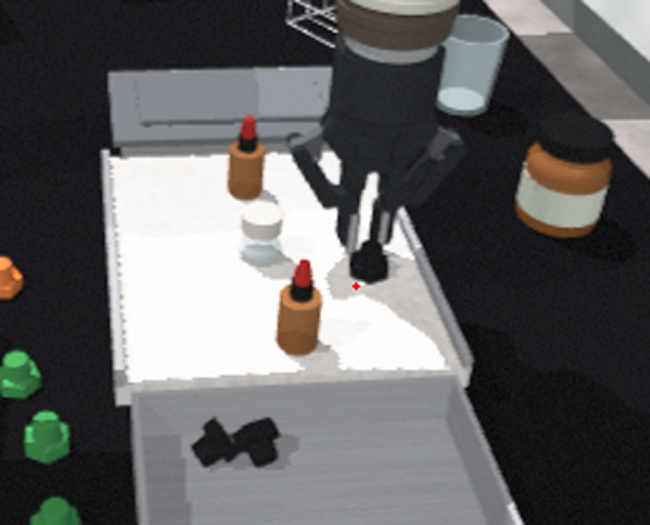

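View pics/v14b.png

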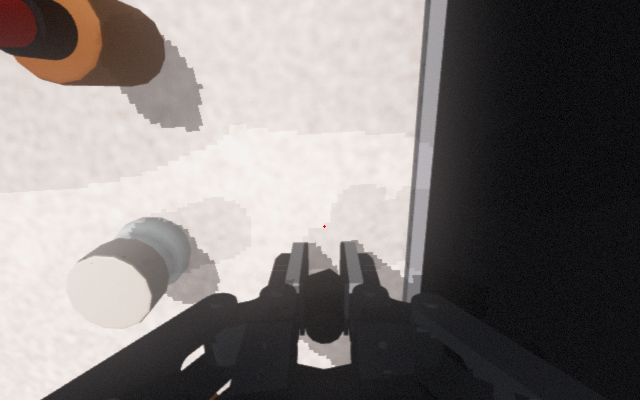

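apply_moves(
  targets=[-0.02, -0.33, 0, 0, 0, 0, 0.17, -0.04, -0.67, 0, 0, 0, 0, 0.17, -0.06, -1.0, 0, 0, 0, 0, 0.17, -0.08, -1.33, 0, 0, 0, 0, 0.17, -0.1, -1.67, 0, 0, 0, 0, 0.17],
)

```text
time: 15.7
ee_pos: [0.6418, -0.1101, 0.0117]
tcp_rot: [180.0, 0.0, 86.5]
wrist_force: [-0.5, 0.3, 0.7]
opening: 0.0145
```

apply_moves(
  targets=[-0.02, -0.33, 0, 0, 0, 0, 0.17, -0.04, -0.67, 0, 0, 0, 0, 0.17, -0.06, -1.0, 0, 0, 0, 0, 0.17, -0.08, -1.33, 0, 0, 0, 0, 0.17, -0.1, -1.67, 0, 0, 0, 0, 0.17],
)

```text
time: 16.2
ee_pos: [0.6387, -0.1601, 0.0117]
tcp_rot: [180.0, 0.0, 86.6]
wrist_force: [-0.7, 0.7, 0.6]
opening: 0.0144
```

apply_moves(
  targets=[-0.02, -0.33, 0, 0, 0, 0, 0.17, -0.04, -0.67, 0, 0, 0, 0, 0.17, -0.08, -1.33, 0, 0, 0, 0, 0.17, -0.1, -1.67, 0, 0, 0, 0, 0.17, -0.1, -1.67, 0, 0, 0, 0, 0.17],
)

```text
time: 16.7
ee_pos: [0.6355, -0.2113, 0.0115]
tcp_rot: [-180.0, 0.0, 86.4]
wrist_force: [0.2, 0.5, -0.1]
opening: 0.0145
```

```bash
python3 v.py v15
```

```text
[ 0.63551207 -0.21130884  0.01153365]
```

View pics/v15a.png

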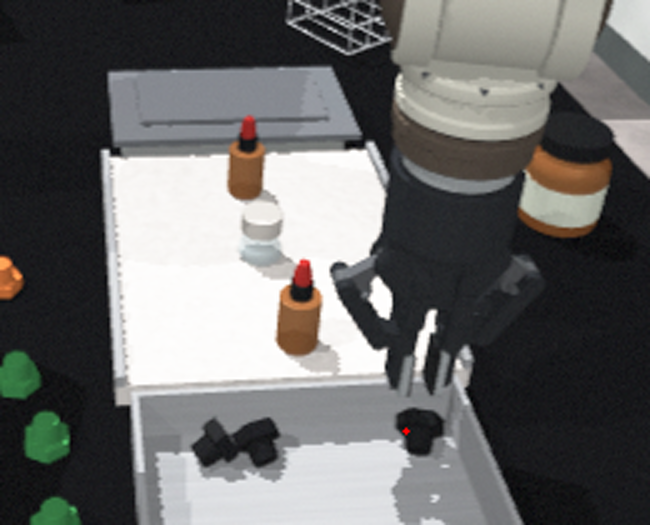

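All three are in the tray. I'll raise the arm and check that everything is at rest.

apply_moves(
  targets=[0, 0, 1.4, 0, 0, 0, 0.17, 0, 0, 2.8, 0, 0, 0, 0.17, 0, 0, 4.2, 0, 0, 0, 0.17, 0, 1, 5.0, 0, 0, 0, 0.17, 0, 2.0, 5.5, 0, 0, 0, 0.17],
)

```text
time: 17.3
ee_pos: [0.6364, -0.1487, 0.1796]
tcp_rot: [179.8, 0.0, 86.5]
wrist_force: [1.2, 0.2, -1.1]
opening: 0.0144
```

apply_moves(
  targets=[0, 1.5, 0, 0, 0, 0, 0.17, 0, 3, 0, 0, 0, 0, 0.17, 0, 3.5, 0, 0, 0, 0, 0.17, 0, 3.5, 0, 0, 0, 0, 0.17, 0, 3.5, 0, 0, 0, 0, 0.17],
)

```text
time: 17.8
ee_pos: [0.6358, -0.0444, 0.1767]
tcp_rot: [180.0, 0.0, 86.6]
wrist_force: [-0.8, -0.4, 0.1]
opening: 0.0143
```

```bash
python3 - <<'E'
from m import *
S=[]
for k in range(2):
    for n in ['scene','side']:
        c=save(n,f'{n}F{k}.png'); S.append(c['img'].astype(int))
    for i in range(8): camera('side')
print('diff',[(np.abs(S[i]-S[i+2]).max(2)>40).sum() for i in (0,1)])
cs={n:camera(n) for n in ['scene','side']}
bx={n:{q:[r['box'] for r in recognise(q,n)[:2]] for q in('dropper0','small_jar')} for n in cs}
print({n:{q:[np.round(b).tolist() for b in v] for q,v in d.items()} for n,d in bx.items()})
v=cv2.resize(S[3][130:390,230:480].astype('uint8'),None,fx=2.3,fy=2.3,interpolation=cv2.INTER_CUBIC)
cv2.imwrite('pics/final.png',v[:,:,::-1])
E
```

```text
diff [np.int64(187), np.int64(18)]
{'scene': {'dropper0': [[249.0, 223.0, 264.0, 251.0], [336.0, 202.0, 349.0, 227.0]], 'small_jar': [[293.0, 215.0, 309.0, 234.0]]}, 'side': {'dropper0': [[351.0, 237.0, 371.0, 270.0], [334.0, 177.0, 346.0, 210.0]], 'small_jar': [[333.0, 210.0, 352.0, 235.0], [284.0, 158.0, 383.0, 192.0]]}}
```

View pics/final.png

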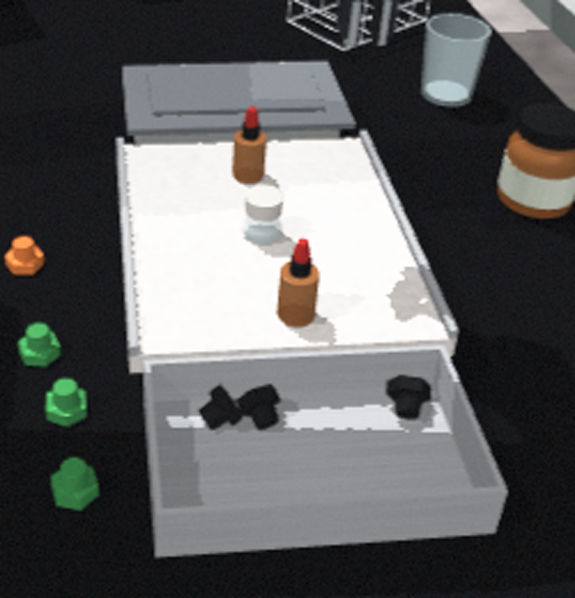

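View pics/sceneF1.png

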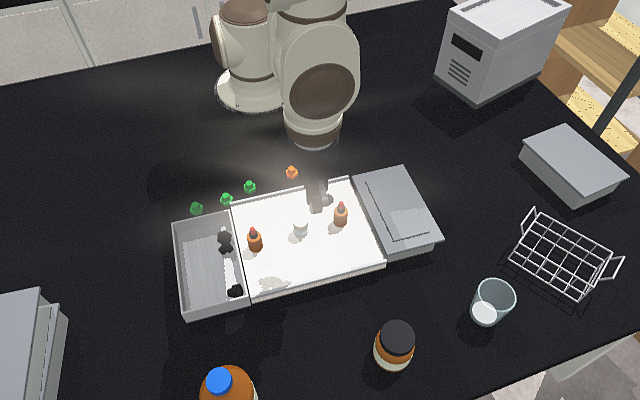

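```bash
python3 -c "
from workcell import bot
print(bot.job_done())"
```

```text
the job is handed in; nothing more can be done
None
```

I swept all three stoppers along their lanes and off the open end, and they now lie inside the steel tray. I only pushed them, one at a time, with the fingertips nearly shut (gap about 14 mm). I handed the job in after about 19 s of the 58 s allowed.

**Last checks**
- **Stoppers:** the side and scene pictures show all three lying low in the tray. Two pictures taken about half a second apart show them in the same place. I judged this by eye and did not measure their final heights.
- **Bottles and jar:** both dropper bottles and the jar are still upright. Their detection boxes are within about 4 px of the starting ones, which is about as much as the detector varies.
- **Arm:** it was raised and clear of everything. The wrist force readings stayed below 2 N throughout.

**What disagreed:** the fingertips sit about 40 mm higher than the reported TCP position says. Because of this, my first pass went over the first stopper without touching it. I found the offset in the pictures, lowered the tool to match (reported TCP z about 0.011 m), and all three sweeps then worked.

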